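# Load the hot-roller set in order of size

### The arm

A 6-joint arm with a two-finger parallel gripper is mounted at the origin on the work surface. World frame = base frame: x ahead of the robot, y to its left, z up, the work surface at z = 0. Lengths are in mm, angles in rad, forces in N, time in s.
With the tool pointing down it reaches from about 350 to 875 mm from the base axis. Payload 4.2 kg.
Tool frame: the origin (TCP) lies between the finger pads; the fingertips stand 25 mm ahead of it and the grasp point (between the pads) lies 6 mm ahead of it; z points along the fingers, y is the line along which they close (so a half turn about z gives the same grasp; the last joint's range is limited). The gripper opens to 85 mm and grips with 20 to 120 N. Pads are 22 mm wide; open, the fingers measure 114 mm over their backs; the gripper's body (76 mm by 85 mm) begins 54 mm behind the grasp point. The pads swing forward as they close: fully open they stand 13 mm farther back than shut.
Start: joints at [-0.95, 0.385, 0.008, 0, -1.194, -0.259], TCP at [221.238, -584.511, 256.312] pointing down, gripper open.
Joint ranges: [-3.14, 3.14], [-1.21, 2.06], [-1.07, 1.41], [-3.16, 2.05], [-2.99, -0.16], [-3.1, 3.1]. Speed limits (rad/s): [2.79, 2.79, 3.14, 3.14, 3.14, 3.14].

### API

Orientations are given as a unit quaternion [x, y, z, w].
In Python, from bench import read_state, get_image, job_done gives the robot as it stands.
- The arm moves only by the tool play_rows, never from a script. Its argument "series" is a list of rows, each a list of 6 numbers: the shift along the world's x, y, z in mm, then the turn, a rotation vector about the world's x, y, z in units of 6 degrees (1.0 is 6 degrees). A call has 1 to 20 rows; each row shifts and turns the commanded pose from where the row before left it; what a row does not reach is not made up. A row lasts 1/12 s, in which the tool goes at most 41.7 mm and 7.16 degrees, less where a joint would pass 70% of its speed; a pose out of reach is approached as far as the arm can. A call is refused whole if a number of a shift passes 41.7 or a number of a turn 1, either way. A call with a gripper value outside its range is refused whole. "gripper" is the opening, from 0 (shut) to 1 (fully open), set as the call begins (left out, the last holds). The fingers move at their own pace and stop on an object; the grip force is fixed at half the most. Time passes only in rows, so rows that do not move let the fingers close. It gives the time, the measured TCP pose, the force, the opening and the grip force at its end, in the units of the state.
- read_state(): the state, without advancing time (a new reading comes with each control period).
- get_image(name): name is "side" or "top"; returns a dict with "image" (384x512x3 uint8, red, green, blue), "fx", "fy", "cx", "cy" (pixels), "eye" and "rotation" of the camera in the world. Camera axes: x right, y down, z forward; pixel columns grow to the right and rows downward; lengths in mm; the calibration is good to about 2 mm. A picture is of the moment at which its call begins. There is no depth.
- job_done(): hands the job in; it is judged then, once.
The state is a dict: "clock": time; "joints": joint angles; "joint_vel": joint speeds; "joint_efforts": joint torques, N m; "position": TCP position; "ee_rot": TCP orientation; "contact_force": force on the tool from outside, world axes, zero at the start; "wrist_torque": the same for the moment, N m; "gripper_width": finger opening in mm; "grasp_force": force on a finger pad.
Only numpy, scipy, OpenCV 4.12 (cv2) and the standard library are available. Lean on these libraries where they do the work, as an engineer would, in place of code of your own. Each camera call takes 0.05 s, during which the arm holds its last target. There are 200 camera calls.

### The job

Get the hot-roller set ready for the hair stylist: put the four loose hair rollers from the mat onto its four heating posts, one roller on each post, in order of thickness with the thickest on the post next to the temperature dial and the thinnest on the post farthest from it. Each must sit fully down on the deck and be let go. Leave the iced drink standing where it is.

Things in the scene. Friction and masses are not known exactly. Their poses are not given: they have to be found in the camera images.
- roller54: hair roller, a pale mauve-grey ribbed tube standing upright on the mat, outside diameter 54 mm, 62 mm long, with a 24 mm hole right through from end to end; weighs 20 to 80 g; origin at the middle of the tube (31 mm above its underside), z along the tube. All four rollers are equally long; outside diameters 54, 46, 38 and 30 mm.
- roller46: hair roller, a pale mauve-grey ribbed tube standing upright on the mat, outside diameter 46 mm, 62 mm long, with a 24 mm hole right through from end to end; weighs 20 to 80 g; origin at the middle of the tube (31 mm above its underside), z along the tube. All four rollers are equally long; outside diameters 54, 46, 38 and 30 mm.
- roller38: hair roller, a pale mauve-grey ribbed tube standing upright on the mat, outside diameter 38 mm, 62 mm long, with a 24 mm hole right through from end to end; weighs 20 to 80 g; origin at the middle of the tube (31 mm above its underside), z along the tube. All four rollers are equally long; outside diameters 54, 46, 38 and 30 mm.
- roller30: hair roller, a pale mauve-grey ribbed tube standing upright on the mat, outside diameter 30 mm, 62 mm long, with a 24 mm hole right through from end to end; weighs 20 to 80 g; origin at the middle of the tube (31 mm above its underside), z along the tube. All four rollers are equally long; outside diameters 54, 46, 38 and 30 mm.
- post1: metal heating post, 10 mm thick (15 mm collar in its lowest 4 mm), tip tapered to 5 mm, 42 mm tall; origin at the middle of its foot on the roller set's flat deck, z up, x along the row of posts toward the dial. The post nearest to the temperature dial. The dial is white, 34 mm wide, 11 mm high, and stands on the deck at one end of the row, 52 mm from this post's axis.
- post2: metal heating post, 10 mm thick (15 mm collar in its lowest 4 mm), tip tapered to 5 mm, 42 mm tall; origin at the middle of its foot on the roller set's flat deck, z up, x along the row of posts toward the dial. Second post from the dial. The four posts stand in one row, 80 mm apart.
- post3: metal heating post, 10 mm thick (15 mm collar in its lowest 4 mm), tip tapered to 5 mm, 42 mm tall; origin at the middle of its foot on the roller set's flat deck, z up, x along the row of posts toward the dial. Third post from the dial. The roller set is a fixed black box, 360 mm long along the row, its deck 90 mm wide and 50 mm above the table.
- post4: metal heating post, 10 mm thick (15 mm collar in its lowest 4 mm), tip tapered to 5 mm, 42 mm tall; origin at the middle of its foot on the roller set's flat deck, z up, x along the row of posts toward the dial. The last post, farthest from the dial. Along the deck's +y side runs an open clip tray, 62 mm wide, no higher than the deck.
- mat: black silicone mat fixed on the table, 240 mm (its x) by 340 mm (its y), 4 mm thick; origin at the middle of its underside. On it stand upright, in mixed order, in a grid of 2 (x) by 3 (y), about 105 mm apart: the four rollers, a glass cream jar (46 mm wide, 40 mm high) and an amber serum bottle (32 mm wide, 80 mm high).
- drink: iced drink in a brown-filled cup with a white lid and a short red straw, standing loose on the table; 88 mm wide at the lid, 109 mm high, straw up to 165 mm; origin at the middle of its underside.

How it is judged:
By the outcome, as a careful person would: the job done as asked, in the order asked, and still so for the second after the job is handed in, with the robot touching nothing.
It also fails if it takes over 118 s, if anything falls off the work surface, if the arm or the gripper's body presses on something with over 40 N, if the wrist force passes 120 N, or if a joint passes its speed limit or range.

## Working session

There is one attempt and no reset: what is moved stays moved. The work goes in short steps, Python scripts to look and compute and a tool call to move; the robot and the scene stay as the last step left them, time stands still between calls to the robot, and variables do not carry over. Pictures are saved under pics/ and viewed, at most 14 in all, crops included, and the job is handed in when it is done.

Besides the shell and the picture viewer there is one more tool, called after "Call:" by a JSON object that holds its "fn" and its "kwargs". play_rows: Moves the arm, as the interface text tells. Its arguments: {"type":"object","properties":{"series":{"type":"array","items":{"type":"array","items":{"type":"number"}}},"gripper":{"type":"number"}},"required":["series"]}

```bash
mkdir -p pics
python3 - <<'E'
from bench import *
import cv2
for n in ("top","side"):
    d=get_image(n); cv2.imwrite(f"pics/{n}0.png",d["image"][:,:,::-1])
    print(n,d["fx"],d["fy"],d["cx"],d["cy"],d["eye"],d["rotation"])
s=read_state();print(s)
E
```

```text
top 399.6829272687146 399.6829272687146 258.0444165236088 193.4040017184192 [513.61706788   9.71530875 971.06989827] [ 0.71546046 -0.69736507  0.03585127 -0.02264906]
side 367.41078409453365 367.41078409453365 253.75401791760504 195.63512525372056 [357.43522168 606.72619876 559.89303098] [-0.15489316  0.884232   -0.43376975  0.07736723]
{'clock': 0.1, 'joints': array([-9.50403290e-01,  3.85482395e-01,  6.76609820e-03, -4.41497098e-04,
       -1.19400688e+00, -2.58589113e-01]), 'joint_vel': array([ 0.00153206, -0.00111815,  0.00357235,  0.00206161,  0.00035401,
        0.00010426]), 'joint_efforts': array([-6.35153501e-04, -3.93320203e+01,  1.88930476e+01,  4.19807285e+00,
       -2.62677298e-03,  2.00138982e-05]), 'position': array([ 221.07199127, -584.08935239,  255.32972431]), 'ee_rot': array([-1.79836711e-01,  9.83695983e-01,  9.59168802e-04, -2.24230278e-04]), 'contact_force': array([ 0.20259435, -0.1213253 ,  0.24310654]), 'wrist_torque': array([ 0.06050939, -0.04874049,  0.0831469 ]), 'grasp_force': 0.0, 'gripper_width': 85.60774101655414}
```

View pics/top0.png

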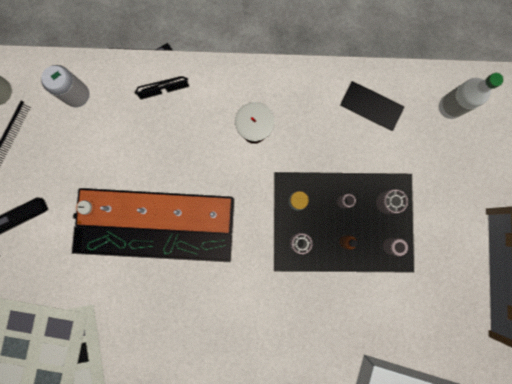

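View pics/side0.png

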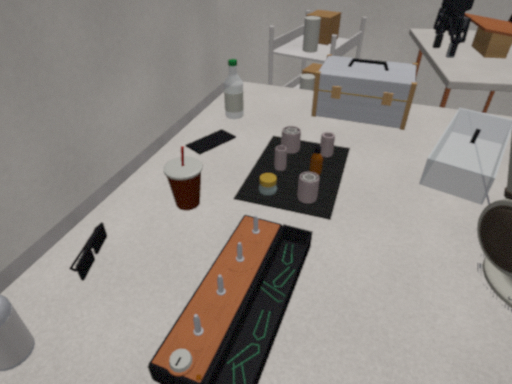

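Top view: up is +x and left is +y. The deck with the dial is at the left (dial 84,208; post tips at about 107, 142, 178 and 213, row ~210). The mat is at right, with rollers at (348,200), (396,201), (302,244) and (399,246), the jar at (299,200) and the bottle at (350,243). The drink is at (254,120). Side view agrees.

```bash
cat > h.py <<'E'
import numpy as np, cv2
from bench import *
from scipy.spatial.transform import Rotation as R
def ray(d,uv):
    v=np.array([(uv[0]-d["cx"])/d["fx"],(uv[1]-d["cy"])/d["fy"],1.]); return R.from_quat(d["rotation"]).apply(v)
def onz(d,uv,z):
    r=ray(d,uv); e=np.array(d["eye"]); return (e+r*(z-e[2])/r[2])
def proj(d,p):
    c=R.from_quat(d["rotation"]).inv().apply(np.array(p)-d["eye"]); return np.array([d["cx"]+d["fx"]*c[0]/c[2],d["cy"]+d["fy"]*c[1]/c[2]])
def crop(im,x0,y0,x1,y1,k,name):
    cv2.imwrite(name,cv2.resize(im[y0:y1,x0:x1,::-1],None,fx=k,fy=k,interpolation=cv2.INTER_CUBIC))
E
python3 - <<'E'
from h import *
d=get_image("top"); im=d["image"]
s1=cv2.resize(im[180:265,275:415,::-1],None,fx=5,fy=5,interpolation=cv2.INTER_CUBIC)
cv2.imwrite("pics/c1.png",s1)
crop(im,70,180,240,265,4,"pics/c2.png")
for n,uv,z in [("348",(348,200),66),("396",(396,201),66),("302",(302,244),66),("399",(399,246),66)]+[(f"p{i}",u,92) for i,u in enumerate([(108,209),(142,211),(178,212),(213,215)],1)]+[("dial",(84,208),61),("drink",(254,120),109)]:
    print(n,onz(d,uv,z).round(1))
E
```

```text
348 [ 579.2 -211.7   66. ]
396 [ 579.8 -321.8   66. ]
302 [ 477.1 -108.2   66. ]
399 [ 477.9 -328.3   66. ]
p1 [543.9 321.   92. ]
p2 [541.4 247.   92. ]
p3 [541.3 168.5  92. ]
p4 [536.6  91.8  92. ]
dial [545.9 385.9  61. ]
drink [746.9   7.4 109. ]
```

View pics/c1.png

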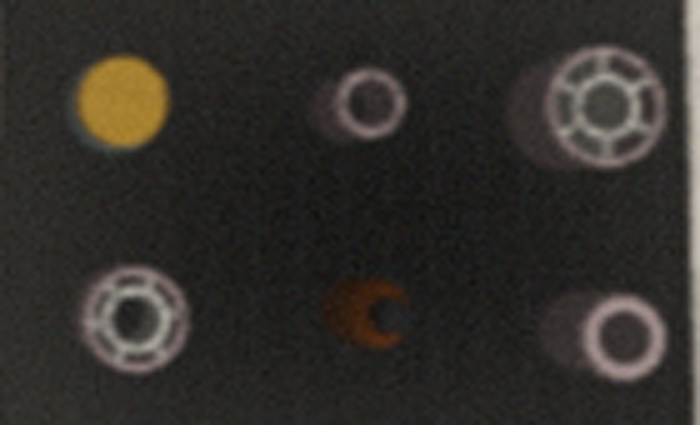

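View pics/c2.png

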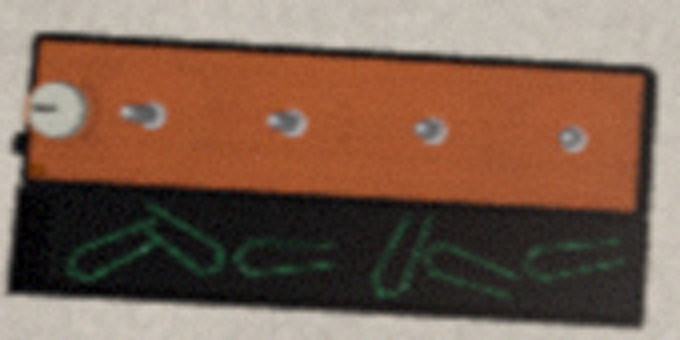

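Rings measured in the crop: 30 mm at (370,103), 54 at (605,106), 46 at (134,319), 38 at (623,337). Post collars are at (153,115), (293,122), (436,131) and (574,139); the dial is at the left end.

Run:
```python
from h import *
d=get_image("top")
f=lambda c,k,o:(c[0]/k+o[0]-.4,c[1]/k+o[1]-.4)
for n,c in dict(r54=(605,106),r46=(134,319),r38=(623,337),r30=(370,103)).items(): print(n,onz(d,f(c,5,(275,180)),66).round(1))
F=np.array([onz(d,f(c,4,(70,180)),52)[:2] for c in [(153,115),(293,122),(436,131),(574,139)]])
T=np.array([onz(d,f(c,4,(70,180)),90)[:2] for c in [(128,112),(273,120),(421,128),(566,137)]])
print(F.round(1),T.round(1))
P=(F+T)/2; t=np.array([1.5,.5,-.5,-1.5])*80
u=(t[:,None]*(P-P.mean(0))).sum(0); u/=np.linalg.norm(u)
print("post",(P.mean(0)+t[:,None]*u).round(1),np.degrees(np.arctan2(u[1],u[0])))
```

```text
r54 [ 580.3 -320.9   66. ]
r46 [ 478.4 -106.8   66. ]
r38 [ 475.7 -328.7   66. ]
r30 [ 578.8 -213.1   66. ]
[[546.8 335.6]
 [544.8 255.9]
 [541.7 174.3]
 [539.2  95.3]] [[546.7 335.8]
 [544.3 256.7]
 [542.  175.8]
 [539.1  96.2]]
post [[546.9 335.6]
 [544.4 255.7]
 [541.8 175.7]
 [539.3  95.8]] 88.18022134925747
```

Call:
{"fn": "play_rows", "kwargs": {"series": [[30, 22, 0, 0, 0, 1], [30, 22, 0, 0, 0, 1], [30, 22, 0, 0, 0, 1], [30, 22, 0, 0, 0, 1], [30, 22, 0, 0, 0, 1], [30, 22, 0, 0, 0, 1], [30, 22, 0, 0, 0, 1], [30, 22, 0, 0, 0, 1], [30, 22, 0, 0, 0, 1], [30, 22, 0, 0, 0, 1], [30, 22, 0, 0, 0, 1], [28, 20, 0, 0, 0, 0.4], [0, 0, 0, 0, 0, 0], [0, 0, 0, 0, 0, 0]], "gripper": 1}}

```text
clock: 1.37
position: [580.4, -321.0, 255.3]
ee_rot: [-0.703, 0.712, 0.001, -0.0]
contact_force: [0.9, 0.1, -0.5]
gripper_width: 85.4
grasp_force: 0.0
```

Call:
{"fn": "play_rows", "kwargs": {"series": [[0, 0, -35, 0, 0, 0], [0, 0, -35, 0, 0, 0], [0, 0, -35, 0, 0, 0], [0, 0, -35, 0, 0, 0], [0, 0, -30, 0, 0, 0], [0, 0, -20, 0, 0, 0], [0, 0, -12, 0, 0, 0], [0, 0, -5, 0, 0, 0], [0, 0, 0, 0, 0, 0], [0, 0, 0, 0, 0, 0]]}}

```text
clock: 2.2
position: [579.8, -323.3, 50.7]
ee_rot: [-0.702, 0.713, -0.001, 0.0]
contact_force: [-0.4, 0.2, 0.4]
gripper_width: 85.4
grasp_force: 0.0
```

Call:
{"fn": "play_rows", "kwargs": {"series": [[0, 0, 0, 0, 0, 0], [0, 0, 0, 0, 0, 0], [0, 0, 0, 0, 0, 0], [0, 0, 0, 0, 0, 0], [0, 0, 0, 0, 0, 0], [0, 0, 0, 0, 0, 0], [0, 0, 0, 0, 0, 0], [0, 0, 0, 0, 0, 0], [0, 0, 0, 0, 0, 0], [0, 0, 0, 0, 0, 0], [0, 0, 0, 0, 0, 0], [0, 0, 0, 0, 0, 0]], "gripper": 0}}

```text
clock: 3.2
position: [580.3, -322.9, 51.4]
ee_rot: [-0.702, 0.712, -0.002, 0.0]
contact_force: [-1.3, -0.2, 7.4]
gripper_width: 53.9
grasp_force: 63.2
```

Call:
{"fn": "play_rows", "kwargs": {"series": [[0, 0, 10, 0, 0, 0], [0, 0, 20, 0, 0, 0], [0, 0, 30, 0, 0, 0], [0, 0, 35, 0, 0, 0], [0, 0, 25, 0, 0, 0], [0, 0, 10, 0, 0, 0], [0, 0, 0, 0, 0, 0], [0, 0, 0, 0, 0, 0]]}}

```text
clock: 3.87
position: [578.7, -322.0, 178.7]
ee_rot: [-0.702, 0.713, 0.001, 0.0]
contact_force: [-0.5, 0.2, -1.7]
gripper_width: 53.6
grasp_force: 63.0
```

Call:
{"fn": "play_rows", "kwargs": {"series": [[0, 15, 0, 0, 0, 0], [0, 30, 0, 0, 0, 0], [-2, 38, 0, 0, 0, 0], [-2, 38, 0, 0, 0, 0], [-2, 38, 0, 0, 0, 0], [-2, 38, 0, 0, 0, 0], [-2, 38, 0, 0, 0, 0], [-2, 38, 0, 0, 0, 0], [-2, 38, 0, 0, 0, 0], [-2, 38, 0, 0, 0, 0], [-2, 38, 0, 0, 0, 0], [-2, 38, 0, 0, 0, 0], [-2, 38, 0, 0, 0, 0], [-2, 38, 0, 0, 0, 0], [-2, 38, 0, 0, 0, 0], [-2, 38, 0, 0, 0, 0], [-2, 38, 0, 0, 0, 0], [-4, 32, -10, 0, 0, 0], [0, 11, -10, 0, 0, 0], [0, 0, 0, 0, 0, 0]]}}

```text
clock: 5.53
position: [542.3, 337.1, 154.1]
ee_rot: [-0.703, 0.711, 0.001, -0.004]
contact_force: [-0.3, -0.7, -1.2]
gripper_width: 53.7
grasp_force: 63.0
```

Call:
{"fn": "play_rows", "kwargs": {"series": [[0, 0, 0, 0, 0, 0], [0, 0, 0, 0, 0, 0], [0, 0, 0, 0, 0, 0]]}}

```text
clock: 5.78
position: [545.3, 334.1, 159.3]
ee_rot: [-0.701, 0.713, -0.0, -0.0]
contact_force: [-0.8, -1.0, -0.9]
gripper_width: 53.7
grasp_force: 63.0
```

Run:
```python
from h import *
d=get_image("side"); p=read_state()["position"].round(1); print(p)
crop(d["image"],130,160,330,384,2.6,"pics/s1.png")
```

```text
[545.5 334.2 159.7]
```

View pics/s1.png

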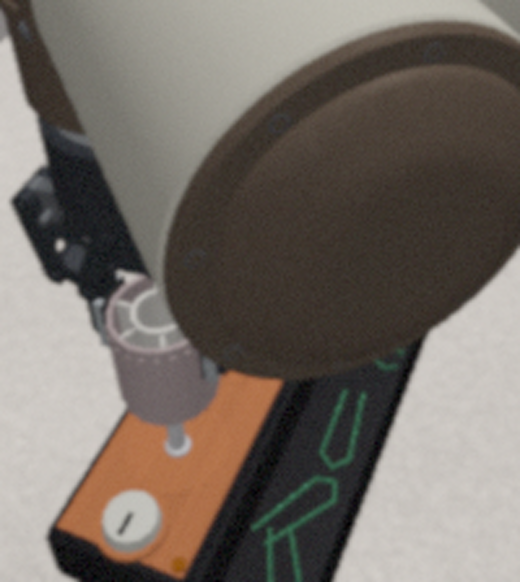

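The roller hangs above post 1, its bottom rim directly over the post (post foot at crop 177,447; roller centre ~165,380, 110 mm up).

Call:
{"fn": "play_rows", "kwargs": {"series": [[1.5, 0.5, -8, 0, 0, 0], [0, 0, -10, 0, 0, 0], [0, 0, -10, 0, 0, 0], [0, 0, -10, 0, 0, 0], [0, 0, -10, 0, 0, 0], [0, 0, -7, 0, 0, 0], [0, 0, -5, 0, 0, 0], [0, 0, -1, 0, 0, 0], [0, 0, 0, 0, 0, 0], [0, 0, 0, 0, 0, 0], [0, 0, 0, 0, 0, 0]]}}

```text
clock: 6.75
position: [546.9, 336.2, 98.6]
ee_rot: [-0.702, 0.712, 0.0, 0.0]
contact_force: [0.7, -0.4, -0.4]
gripper_width: 53.8
grasp_force: 63.0
```

Call:
{"fn": "play_rows", "kwargs": {"series": [[0, 0, -1, 0, 0, 0], [0, 0, 0, 0, 0, 0], [0, 0, 0, 0, 0, 0]]}}

```text
clock: 7.0
position: [546.8, 336.0, 97.5]
ee_rot: [-0.702, 0.712, -0.0, 0.0]
contact_force: [0.6, 0.1, 0.3]
gripper_width: 53.5
grasp_force: 63.1
```

Call:
{"fn": "play_rows", "kwargs": {"series": [[0, 0, 0, 0, 0, 0], [0, 0, 0, 0, 0, 0], [0, 0, 0, 0, 0, 0], [0, 0, 0, 0, 0, 0], [0, 0, 0, 0, 0, 0], [0, 0, 0, 0, 0, 0], [0, 0, 0, 0, 0, 0], [0, 0, 0, 0, 0, 0], [0, 0, 0, 0, 0, 0], [0, 0, 10, 0, 0, 0], [0, 0, 20, 0, 0, 0], [0, 0, 25, 0, 0, 0], [0, 0, 20, 0, 0, 0], [0, 0, 5, 0, 0, 0], [0, 0, 0, 0, 0, 0], [0, 0, 0, 0, 0, 0]], "gripper": 1}}

```text
clock: 8.33
position: [546.4, 335.8, 177.2]
ee_rot: [-0.702, 0.713, 0.0, -0.0]
contact_force: [-1.5, -0.3, -0.8]
gripper_width: 85.2
grasp_force: 0.0
```

Call:
{"fn": "play_rows", "kwargs": {"series": [[0, -15, 0, 0, 0, 0], [-5, -30, 0, 0, 0, 0], [-6, -38, 0, 0, 0, 0], [-6, -38, 0, 0, 0, 0], [-6, -38, 0, 0, 0, 0], [-6, -38, 0, 0, 0, 0], [-6, -38, 0, 0, 0, 0], [-6, -38, 0, 0, 0, 0], [-6, -38, 0, 0, 0, 0], [-6, -38, 0, 0, 0, 0], [-6, -38, 0, 0, 0, 0], [-6, -36, 0, 0, 0, 0], [-3, -20, 0, 0, 0, 0], [0, 0, 0, 0, 0, 0], [0, 0, 0, 0, 0, 0], [0, 0, 0, 0, 0, 0]]}}

```text
clock: 9.67
position: [478.1, -107.1, 176.5]
ee_rot: [-0.702, 0.713, 0.001, -0.001]
contact_force: [0.5, 0.5, -0.8]
gripper_width: 85.6
grasp_force: 0.0
```

Run:
```python
from h import *
d=get_image("side"); print(read_state()["position"].round(1))
cv2.imwrite("pics/s2.png",d["image"][:,:,::-1])
```

```text
[ 478.4 -106.6  176.7]
```

View pics/s2.png

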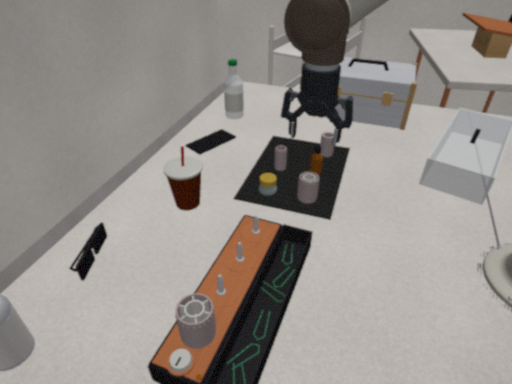

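Roller 54 sits on post 1 (196,322), next to the dial (180,358). The gripper is open above roller 46 (308,187), so I'll descend and grasp.

Call:
{"fn": "play_rows", "kwargs": {"series": [[0, 0, -20, 0, 0, 0], [0, 0, -30, 0, 0, 0], [0, 0, -30, 0, 0, 0], [0, 0, -25, 0, 0, 0], [0, 0, -15, 0, 0, 0], [0, 0, -6, 0, 0, 0], [0, 0, 0, 0, 0, 0], [0, 0, 0, 0, 0, 0], [0, 0, 0, 0, 0, 0]]}}

```text
clock: 10.47
position: [479.8, -106.6, 52.4]
ee_rot: [-0.702, 0.712, -0.001, 0.001]
contact_force: [0.1, 0.3, 0.1]
gripper_width: 85.4
grasp_force: 0.0
```

Call:
{"fn": "play_rows", "kwargs": {"series": [[0, 0, 0, 0, 0, 0], [0, 0, 0, 0, 0, 0], [0, 0, 0, 0, 0, 0], [0, 0, 0, 0, 0, 0], [0, 0, 0, 0, 0, 0], [0, 0, 0, 0, 0, 0], [0, 0, 0, 0, 0, 0], [0, 0, 0, 0, 0, 0], [0, 0, 0, 0, 0, 0], [0, 0, 0, 0, 0, 0], [0, 0, 0, 0, 0, 0], [0, 0, 0, 0, 0, 0]], "gripper": 0}}

```text
clock: 11.47
position: [479.1, -107.1, 52.4]
ee_rot: [-0.702, 0.712, -0.0, 0.0]
contact_force: [-1.0, 0.7, 5.6]
gripper_width: 45.5
grasp_force: 60.7
```

Call:
{"fn": "play_rows", "kwargs": {"series": [[0, 0, 10, 0, 0, 0], [0, 0, 20, 0, 0, 0], [0, 0, 30, 0, 0, 0], [0, 0, 30, 0, 0, 0], [0, 0, 15, 0, 0, 0], [0, 0, 5, 0, 0, 0], [0, 0, 0, 0, 0, 0], [0, 0, 0, 0, 0, 0]]}}

```text
clock: 12.13
position: [477.9, -107.0, 160.5]
ee_rot: [-0.702, 0.713, 0.001, -0.0]
contact_force: [-0.9, 0.1, -0.2]
gripper_width: 45.3
grasp_force: 61.2
```

Call:
{"fn": "play_rows", "kwargs": {"series": [[2, 15, 0, 0, 0, 0], [5, 30, 0, 0, 0, 0], [7, 38, 0, 0, 0, 0], [7, 38, 0, 0, 0, 0], [7, 38, 0, 0, 0, 0], [7, 38, 0, 0, 0, 0], [7, 38, 0, 0, 0, 0], [7, 38, 0, 0, 0, 0], [7, 38, 0, 0, 0, 0], [6, 30, 0, 0, 0, 0], [4, 17, 0, 0, 0, 0], [0.5, 5, 0, 0, 0, 0], [0, 0, 0, 0, 0, 0], [0, 0, 0, 0, 0, 0], [0, 0, 0, 0, 0, 0], [0, 0, 0, 0, 0, 0]]}}

```text
clock: 13.47
position: [544.9, 254.6, 161.1]
ee_rot: [-0.701, 0.713, 0.0, -0.0]
contact_force: [0.8, -0.6, -0.0]
gripper_width: 45.4
grasp_force: 61.2
```

Call:
{"fn": "play_rows", "kwargs": {"series": [[0, 1, -8, 0, 0, 0], [0, 0, -10, 0, 0, 0], [0, 0, -10, 0, 0, 0], [0, 0, -10, 0, 0, 0], [0, 0, -10, 0, 0, 0], [0, 0, -7, 0, 0, 0], [0, 0, -5, 0, 0, 0], [0, 0, -2, 0, 0, 0], [0, 0, 0, 0, 0, 0], [0, 0, 0, 0, 0, 0], [0, 0, 0, 0, 0, 0]]}}

```text
clock: 14.38
position: [545.6, 257.3, 99.7]
ee_rot: [-0.702, 0.712, -0.0, 0.001]
contact_force: [0.6, -0.6, 0.0]
gripper_width: 44.9
grasp_force: 61.3
```

Call:
{"fn": "play_rows", "kwargs": {"series": [[0, 0, 0, 0, 0, 0], [0, 0, 0, 0, 0, 0], [0, 0, 0, 0, 0, 0], [0, 0, 0, 0, 0, 0], [0, 0, 0, 0, 0, 0], [0, 0, 0, 0, 0, 0], [0, 0, 0, 0, 0, 0], [0, 0, 0, 0, 0, 0], [0, 0, 0, 0, 0, 0], [0, 0, 10, 0, 0, 0], [0, 0, 20, 0, 0, 0], [0, 0, 25, 0, 0, 0], [0, 0, 20, 0, 0, 0], [0, 0, 5, 0, 0, 0], [0, 0, 0, 0, 0, 0], [0, 0, 0, 0, 0, 0]], "gripper": 1}}

```text
clock: 15.72
position: [544.9, 256.8, 179.3]
ee_rot: [-0.702, 0.713, 0.0, -0.0]
contact_force: [0.5, 0.3, 0.1]
gripper_width: 85.4
grasp_force: 0.0
```

Call:
{"fn": "play_rows", "kwargs": {"series": [[-2, -15, 0, 0, 0, 0], [-4, -30, 0, 0, 0, 0], [-4, -38, 0, 0, 0, 0], [-4, -38, 0, 0, 0, 0], [-4, -38, 0, 0, 0, 0], [-4, -38, 0, 0, 0, 0], [-4, -38, 0, 0, 0, 0], [-4, -38, 0, 0, 0, 0], [-4, -38, 0, 0, 0, 0], [-4, -38, 0, 0, 0, 0], [-4, -38, 0, 0, 0, 0], [-4, -38, 0, 0, 0, 0], [-4, -38, 0, 0, 0, 0], [-4, -38, 0, 0, 0, 0], [-4, -38, 0, 0, 0, 0], [-5, -30, 0, 0, 0, 0], [-4, -12, 0, 0, 0, 0], [-2, -4, 0, 0, 0, 0], [0, 0, 0, 0, 0, 0], [0, 0, 0, 0, 0, 0]]}}

```text
clock: 17.38
position: [475.7, -327.2, 178.7]
ee_rot: [-0.702, 0.712, 0.001, -0.0]
contact_force: [0.7, -0.6, -0.2]
gripper_width: 85.3
grasp_force: 0.0
```

Call:
{"fn": "play_rows", "kwargs": {"series": [[0, 0, 0, 0, 0, 0], [0, 0, 0, 0, 0, 0]]}}

```text
clock: 17.55
position: [476.6, -326.7, 179.4]
ee_rot: [-0.702, 0.712, 0.0, 0.0]
contact_force: [0.2, 0.5, -0.3]
gripper_width: 85.8
grasp_force: 0.0
```

Run:
```python
from h import *
d=get_image("side"); print(read_state()["position"].round(1))
cv2.imwrite("pics/s3.png",d["image"][:,:,::-1])
```

```text
[ 476.7 -326.8  179.5]
```

View pics/s3.png

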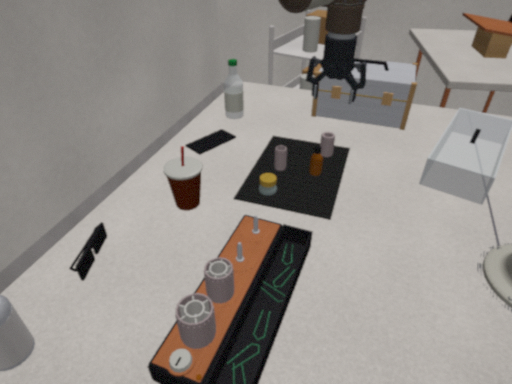

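Both thick rollers are seated on posts 1 and 2 (196,322 and 219,281). Next is roller 38 at (327,144).

Call:
{"fn": "play_rows", "kwargs": {"series": [[-1, -2, -20, 0, 0, 0], [0, 0, -30, 0, 0, 0], [0, 0, -30, 0, 0, 0], [0, 0, -25, 0, 0, 0], [0, 0, -15, 0, 0, 0], [0, 0, -8, 0, 0, 0], [0, 0, 0, 0, 0, 0], [0, 0, 0, 0, 0, 0], [0, 0, 0, 0, 0, 0]]}}

```text
clock: 18.35
position: [476.4, -330.2, 52.7]
ee_rot: [-0.702, 0.712, -0.001, 0.0]
contact_force: [0.3, -0.8, 1.1]
gripper_width: 85.3
grasp_force: 0.0
```

Call:
{"fn": "play_rows", "kwargs": {"series": [[0, 0, 0, 0, 0, 0], [0, 0, 0, 0, 0, 0], [0, 0, 0, 0, 0, 0], [0, 0, 0, 0, 0, 0], [0, 0, 0, 0, 0, 0], [0, 0, 0, 0, 0, 0], [0, 0, 0, 0, 0, 0], [0, 0, 0, 0, 0, 0], [0, 0, 0, 0, 0, 0], [0, 0, 0, 0, 0, 0], [0, 0, 0, 0, 0, 0], [0, 0, 0, 0, 0, 0]], "gripper": 0}}

```text
clock: 19.35
position: [475.6, -330.3, 52.2]
ee_rot: [-0.702, 0.712, -0.001, 0.0]
contact_force: [0.2, 0.9, 6.4]
gripper_width: 37.0
grasp_force: 60.0
```

Call:
{"fn": "play_rows", "kwargs": {"series": [[0, 0, 10, 0, 0, 0], [0, 0, 20, 0, 0, 0], [0, 0, 30, 0, 0, 0], [0, 0, 30, 0, 0, 0], [0, 0, 20, 0, 0, 0], [0, 0, 8, 0, 0, 0], [0, 0, 0, 0, 0, 0], [0, 0, 0, 0, 0, 0]]}}

```text
clock: 20.02
position: [474.6, -329.6, 168.6]
ee_rot: [-0.702, 0.713, 0.001, 0.0]
contact_force: [0.0, 0.6, -1.4]
gripper_width: 37.2
grasp_force: 60.1
```

Call:
{"fn": "play_rows", "kwargs": {"series": [[2, 15, 0, 0, 0, 0], [4, 30, 0, 0, 0, 0], [5, 38, 0, 0, 0, 0], [5, 38, 0, 0, 0, 0], [5, 38, 0, 0, 0, 0], [5, 38, 0, 0, 0, 0], [5, 38, 0, 0, 0, 0], [5, 38, 0, 0, 0, 0], [5, 38, 0, 0, 0, 0], [5, 38, 0, 0, 0, 0], [5, 38, 0, 0, 0, 0], [5, 38, 0, 0, 0, 0], [5, 38, 0, 0, 0, 0], [4, 28, 0, 0, 0, 0], [2, 10, 0, 0, 0, 0], [0, 3, 0, 0, 0, 0], [0, 0, 0, 0, 0, 0], [0, 0, 0, 0, 0, 0], [0, 0, 0, 0, 0, 0], [0, 0, 0, 0, 0, 0]]}}

```text
clock: 21.68
position: [542.0, 172.5, 169.2]
ee_rot: [-0.701, 0.713, 0.0, -0.0]
contact_force: [-0.7, 0.1, -0.5]
gripper_width: 37.2
grasp_force: 60.1
```

Call:
{"fn": "play_rows", "kwargs": {"series": [[0, 1.5, -8, 0, 0, 0], [0, 0, -10, 0, 0, 0], [0, 0, -10, 0, 0, 0], [0, 0, -10, 0, 0, 0], [0, 0, -10, 0, 0, 0], [0, 0, -8, 0, 0, 0], [0, 0, -7, 0, 0, 0], [0, 0, -5, 0, 0, 0], [0, 0, -2, 0, 0, 0], [0, 0, 0, 0, 0, 0], [0, 0, 0, 0, 0, 0], [0, 0, 0, 0, 0, 0]]}}

```text
clock: 22.68
position: [542.6, 175.7, 99.8]
ee_rot: [-0.702, 0.712, -0.0, 0.001]
contact_force: [0.2, -0.2, -0.2]
gripper_width: 37.0
grasp_force: 60.1
```

Call:
{"fn": "play_rows", "kwargs": {"series": [[0, 0, 0, 0, 0, 0], [0, 0, 0, 0, 0, 0], [0, 0, 0, 0, 0, 0], [0, 0, 0, 0, 0, 0], [0, 0, 0, 0, 0, 0], [0, 0, 0, 0, 0, 0], [0, 0, 0, 0, 0, 0], [0, 0, 0, 0, 0, 0], [0, 0, 0, 0, 0, 0], [0, 0, 10, 0, 0, 0], [0, 0, 20, 0, 0, 0], [0, 0, 25, 0, 0, 0], [0, 0, 20, 0, 0, 0], [0, 0, 5, 0, 0, 0], [0, 0, 0, 0, 0, 0], [0, 0, 0, 0, 0, 0]], "gripper": 1}}

```text
clock: 24.02
position: [541.9, 175.4, 179.3]
ee_rot: [-0.702, 0.713, 0.0, 0.0]
contact_force: [-0.1, 0.6, -0.5]
gripper_width: 85.2
grasp_force: 0.0
```

r30 at (578.8, -213): dx +37, dy -388.

Call:
{"fn": "play_rows", "kwargs": {"series": [[1, -15, 0, 0, 0, 0], [2, -30, 0, 0, 0, 0], [3, -38, 0, 0, 0, 0], [3, -38, 0, 0, 0, 0], [3, -38, 0, 0, 0, 0], [3, -38, 0, 0, 0, 0], [3, -38, 0, 0, 0, 0], [3, -38, 0, 0, 0, 0], [3, -38, 0, 0, 0, 0], [3, -38, 0, 0, 0, 0], [4, -25, 0, 0, 0, 0], [4, -11, 0, 0, 0, 0], [2, -3, 0, 0, 0, 0], [0, 0, 0, 0, 0, 0], [0, 0, 0, 0, 0, 0], [0, 0, 0, 0, 0, 0], [0, 0, 0, 0, 0, 0]]}}

```text
clock: 25.43
position: [579.2, -211.1, 179.4]
ee_rot: [-0.702, 0.712, 0.0, 0.0]
contact_force: [0.2, -0.1, -0.1]
gripper_width: 85.4
grasp_force: 0.0
```

Call:
{"fn": "play_rows", "kwargs": {"series": [[0, 0, -20, 0, 0, 0], [0, 0, -30, 0, 0, 0], [0, 0, -30, 0, 0, 0], [0, 0, -25, 0, 0, 0], [0, 0, -15, 0, 0, 0], [0, 0, -8, 0, 0, 0], [0, 0, 0, 0, 0, 0], [0, 0, 0, 0, 0, 0], [0, 0, 0, 0, 0, 0]]}}

```text
clock: 26.18
position: [580.4, -212.4, 52.9]
ee_rot: [-0.702, 0.712, -0.001, 0.001]
contact_force: [0.2, -0.6, 0.5]
gripper_width: 85.3
grasp_force: 0.0
```

Call:
{"fn": "play_rows", "kwargs": {"series": [[0, 0, 0, 0, 0, 0], [0, 0, 0, 0, 0, 0], [0, 0, 0, 0, 0, 0], [0, 0, 0, 0, 0, 0], [0, 0, 0, 0, 0, 0], [0, 0, 0, 0, 0, 0], [0, 0, 0, 0, 0, 0], [0, 0, 0, 0, 0, 0], [0, 0, 0, 0, 0, 0], [0, 0, 0, 0, 0, 0], [0, 0, 0, 0, 0, 0], [0, 0, 0, 0, 0, 0], [0, 0, 0, 0, 0, 0]], "gripper": 0}}

```text
clock: 27.27
position: [579.5, -212.6, 51.9]
ee_rot: [-0.702, 0.712, -0.0, 0.0]
contact_force: [-1.9, -0.3, 6.7]
gripper_width: 29.1
grasp_force: 59.0
```

Call:
{"fn": "play_rows", "kwargs": {"series": [[0, 0, 10, 0, 0, 0], [0, 0, 20, 0, 0, 0], [0, 0, 30, 0, 0, 0], [0, 0, 30, 0, 0, 0], [0, 0, 20, 0, 0, 0], [0, 0, 8, 0, 0, 0], [0, 0, 0, 0, 0, 0], [0, 0, 0, 0, 0, 0]]}}

```text
clock: 27.93
position: [578.6, -212.3, 168.4]
ee_rot: [-0.702, 0.713, 0.001, -0.0]
contact_force: [-0.4, 0.1, -0.6]
gripper_width: 29.3
grasp_force: 59.2
```

Call:
{"fn": "play_rows", "kwargs": {"series": [[-1, 15, 0, 0, 0, 0], [-3, 30, 0, 0, 0, 0], [-4, 38, 0, 0, 0, 0], [-4, 38, 0, 0, 0, 0], [-4, 38, 0, 0, 0, 0], [-4, 38, 0, 0, 0, 0], [-4, 38, 0, 0, 0, 0], [-5, 35, 0, 0, 0, 0], [-5, 25, 0, 0, 0, 0], [-4, 10, 0, 0, 0, 0], [-1, 3, 0, 0, 0, 0], [0, 0, 0, 0, 0, 0], [0, 0, 0, 0, 0, 0], [0, 0, 0, 0, 0, 0], [0, 0, 0, 0, 0, 0]]}}

```text
clock: 29.18
position: [540.4, 94.2, 169.1]
ee_rot: [-0.701, 0.713, 0.0, -0.0]
contact_force: [0.2, -0.0, -0.4]
gripper_width: 29.5
grasp_force: 59.2
```

Call:
{"fn": "play_rows", "kwargs": {"series": [[-1, 0.5, -8, 0, 0, 0], [0, 0, -10, 0, 0, 0], [0, 0, -10, 0, 0, 0], [0, 0, -10, 0, 0, 0], [0, 0, -10, 0, 0, 0], [0, 0, -8, 0, 0, 0], [0, 0, -7, 0, 0, 0], [0, 0, -5, 0, 0, 0], [0, 0, -2, 0, 0, 0], [0, 0, 0, 0, 0, 0], [0, 0, 0, 0, 0, 0], [0, 0, 0, 0, 0, 0]]}}

```text
clock: 30.18
position: [539.6, 96.2, 99.8]
ee_rot: [-0.702, 0.712, -0.0, 0.001]
contact_force: [-1.2, -0.2, 0.1]
gripper_width: 28.9
grasp_force: 59.2
```

Call:
{"fn": "play_rows", "kwargs": {"series": [[0, 0, 0, 0, 0, 0], [0, 0, 0, 0, 0, 0], [0, 0, 0, 0, 0, 0], [0, 0, 0, 0, 0, 0], [0, 0, 0, 0, 0, 0], [0, 0, 0, 0, 0, 0], [0, 0, 0, 0, 0, 0], [0, 0, 0, 0, 0, 0], [0, 0, 0, 0, 0, 0], [0, 0, 10, 0, 0, 0], [0, 0, 20, 0, 0, 0], [0, 0, 25, 0, 0, 0], [0, 0, 20, 0, 0, 0], [0, 0, 5, 0, 0, 0], [0, 0, 0, 0, 0, 0], [0, 0, 0, 0, 0, 0]], "gripper": 1}}

```text
clock: 31.52
position: [538.8, 95.9, 179.2]
ee_rot: [-0.702, 0.713, 0.0, -0.0]
contact_force: [0.4, 0.1, -0.1]
gripper_width: 85.5
grasp_force: 0.0
```

Call:
{"fn": "play_rows", "kwargs": {"series": [[0, -15, 0, 0, 0, 0], [0, -30, 0, 0, 0, 0], [0, -38, 0, 0, 0, 0], [0, -38, 0, 0, 0, 0], [0, -38, 0, 0, 0, 0], [0, -38, 0, 0, 0, 0], [0, -38, 0, 0, 0, 0], [0, -30, 0, 0, 0, 0], [0, -15, 0, 0, 0, 0], [0, 0, 0, 0, 0, 0], [0, 0, 0, 0, 0, 0], [0, 0, 0, 0, 0, 0]]}}

```text
clock: 32.52
position: [538.7, -183.5, 178.2]
ee_rot: [-0.702, 0.712, 0.001, -0.001]
contact_force: [0.1, 0.6, 0.1]
gripper_width: 85.5
grasp_force: 0.0
```

Run:
```python
from h import *
crop(get_image("side")["image"],140,130,340,384,2.3,"pics/s4.png")
crop(get_image("top")["image"],60,80,300,270,3,"pics/t4.png")
```

```text
(no output)
```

View pics/s4.png

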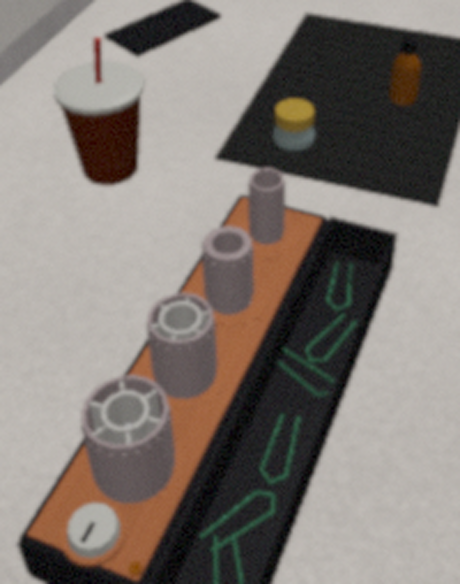

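View pics/t4.png

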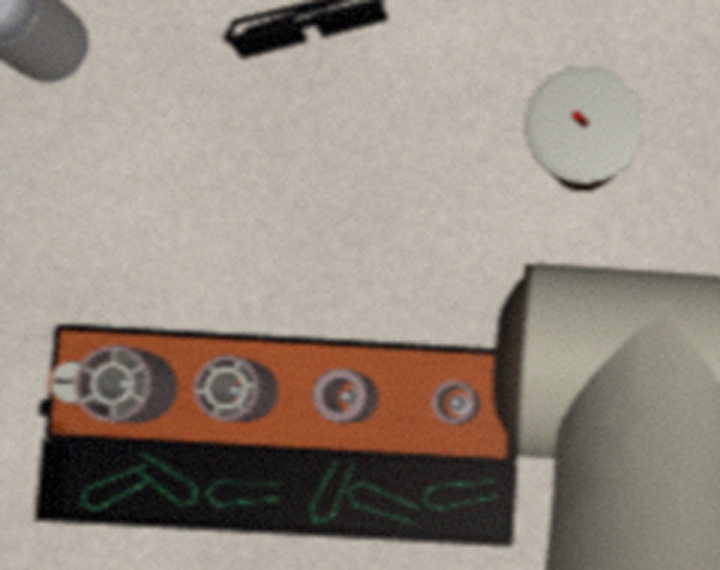

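All four rollers stand upright on the posts in descending thickness from the dial. The side crop shows them at (130,440), (183,345), (229,270) and (267,205), and the post tips are visible inside the holes from above. The drink is where it was.

```bash
python3 -c "
from bench import *
print(job_done())"
```

```text
the job is handed in; nothing more can be done
None
```

The four rollers are on their posts, thickest next to the dial and thinnest farthest away. In the last pictures each one stands upright, sits down on the deck and is let go. The drink was left where it stood, and the job was handed in at about 33 s.

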